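Mark the base of a canister on the sprung marking pad

ROBOT

A 7-joint arm with a two-finger parallel gripper is mounted at the origin on the work surface. World frame = base frame: x ahead of the robot, y to its left, z up, the work surface at z = 0. Lengths are in m, angles in rad, forces in N, time in s.
With the tool pointing down it reaches from about 0.4 to 0.85 m from the base axis. Payload 10.4 kg.
Tool frame: the origin (TCP) lies between the finger pads; the fingertips stand manip.tip_extent ahead of it and the grasp point (between the pads) lies 6 mm ahead of it (manip.tip_extent is the distance from the TCP to the fingertips, in m); z points along the fingers, y is the line along which they close (so a half turn about z gives the same grasp; the last joint's range is limited). The gripper opens to 85 mm and grips with 20 to 120 N. Pads are 22 mm wide; open, the fingers measure 114 mm over their backs; the gripper's body (76 mm by 85 mm) begins 54 mm behind the grasp point. The pads swing forward as they close: fully open they stand 13 mm farther back than shut.
Start: joints at [-1.174, 0.332, -0.065, 1.46, 0.022, 1.35, -0.088], TCP at [0.255, 0.571, 0.256] pointing down, gripper open.
Joint ranges: [-2.6, 2.6], [-0.5, 2.12], [-1.47, 1.34], [0.16, 2.42], [-1.27, 4.41], [0.06, 2.06], [-2.6, 2.6]. Speed limits (rad/s): [2.22, 2.22, 2.79, 2.79, 3.14, 3.14, 3.14].

INTERFACE

Orientations are given as a unit quaternion [x, y, z, w].
In Python, from workcell import get_obs, optics, workorder, manip gives the robot as it stands.
- The arm moves only by the tool jog_arm, never from a script. Its argument "increments" is a list of rows, each a list of 7 numbers: the shift along the tool's x, y, z in m, then the turn, a rotation vector about the tool's x, y, z in rad, then the opening, from -1 (shut) to 1 (fully open). A call has 1 to 5 rows; each row is the pose to reach, as a shift and turn from the pose commanded when the call began, along the tool's axes at that moment; what a row does not reach only later rows make up. A row lasts 1/12 s, in which the tool goes at most 41.7 mm and 7.16 degrees, less where a joint would pass 70% of its speed; a pose out of reach is approached as far as the arm can. A call with a gripper value outside its range is refused whole. The fingers move at their own pace and stop on an object; "grip_force" is the grip in N (left out, the last holds). Time passes only in rows, so rows that repeat a pose let the fingers close. It gives the time, the measured TCP pose, the force, the opening and the grip force at its end, in the units of the state.
- get_obs(): the state, without advancing time (a new reading comes with each control period).
- optics.camera(name): name is "side" or "top"; returns a dict with "color" (400x640x3 uint8, red, green, blue), "depth" (400x640 float32, m along the optical axis (not along the pixel's ray), 0 where there is no reading), "K" (3x3 intrinsics, pixels), "R" (3x3) and "t" (3): a world point X has camera coordinates R X + t. Camera axes: x right, y down, z forward; pixel columns grow to the right and rows downward; lengths in m; the calibration is good to about 2 mm. A picture is of the moment at which its call begins.
- workorder.hand_in(): hands the job in; it is judged then, once.
The state is a dict: "clock": time; "joint_pos": joint angles; "joint_velocities": joint speeds; "tau": joint torques, N m; "position": TCP position; "ee_rot": TCP orientation; "ft_force": force on the tool from outside, world axes, zero at the start; "torque": the same for the moment, N m; "grip_width": opening from 0.0 (shut) to 1.0 (fully open); "grasp_force": force on a finger pad.
Only numpy, scipy, OpenCV 4.12 (cv2) and the standard library are available. Lean on these libraries where they do the work, as an engineer would, in place of code of your own. Each camera call takes 0.05 s, during which the arm holds its last target. There are 200 camera calls.

TASK

Slide the cover of the marking station fully open, then take the tall steel canister and press its base squarely, upright, onto the middle of the station's round sprung pad until the pad is fully down, keeping it down for a good second without ramming it. Then set the canister down gently, upright, in the free end of the outgoing tray, leaving the cover open and the three short tins standing where they are.

Things in the scene. Friction and masses are not known exactly. Their poses are not given: they have to be found in the camera images.
- canister: The tall closed steel canister, 122 mm tall: a straight cylinder 56 mm in diameter up to 100 mm, then a narrow black cap 38 mm in diameter from 104 to 122 mm. The only tall one; it stands in a row with two short tins at least 120 mm apart, in any order. Weighs 0.2 to 0.45 kg. Origin: centre of its underside, z up along its axis.
- tin_a: One of three short steel tins (56 mm diameter, 72 mm tall with black cap), otherwise like the canister; leave it standing where it is. Origin: centre of its underside, z up. Stands in the row with the canister.
- tin_b: One of three short steel tins (56 mm diameter, 72 mm tall with black cap), otherwise like the canister; leave it standing where it is. Origin: centre of its underside, z up. Stands in the row with the canister.
- tin_c: One of three short steel tins (56 mm diameter, 72 mm tall with black cap), otherwise like the canister; leave it standing where it is. Origin: centre of its underside, z up. Stands in the outgoing tray, in its +y end.
- tray: The outgoing tray, a fixed shallow dark steel tray 140 mm (its x) by 220 mm (its y), walls 22 mm high and 5 mm thick, inner floor 5 mm above the table. A short tin stands in its +y end; its -y end is free (about 55 mm from the middle). Origin: centre of its underside.
- station: The marking station: a fixed grey block 150 mm (its x) by 300 mm (its y), deck 45 mm above the table, with two low rails along y. The round pad is in its -y half, 70 mm from the middle; the cover slides along y. Origin: centre of its underside.
- pad_top (a point): Centre of the top face of the round black sprung pad (68 mm diameter) on the station, 63 mm above the table at rest; the deck's rails beside it reach 55 mm and are 94 mm apart. z up.
- pad (a joint): How far the pad is pressed down, m: 0 at rest, 0.012 fully down at its stop. About 5 N starts it moving, 14 N holds it fully down.
- cover (a joint): How far the cover has slid, m, along the station's +y: 0 with the cover over the pad, 0.14 fully open at its stop. Starts between 0 and 0.03. It needs only about 2 N and stays where it is left.
- cover_tab (a point): Centre of the upright tab on top of the sliding cover: a plate 50 mm along the station's x, 10 mm thick along its y, standing 42 mm high (21 mm above and below this point) on the cover's flat top (116 by 100 mm), which lies 81 mm above the table. Moves with the cover; axes as the station's.
Mind the look-alikes: they are no part of the job. What is shaped like the canister but yellow is not meant.

How it is judged:
By the outcome, as a careful person would: the job done as asked, in the order asked, and still so for the second after the job is handed in, with the robot touching nothing.
It also fails if it takes over 72 s, if anything falls off the work surface, if the arm or the gripper's body presses on something with over 40 N, if the wrist force passes 120 N, or if a joint passes its speed limit or range.

## Working session

There is one attempt and no reset: what is moved stays moved. The work goes in short steps, Python scripts to look and compute and a tool call to move; the robot and the scene stay as the last step left them, time stands still between calls to the robot, and variables do not carry over. Pictures are saved under pics/ and viewed, at most 10 in all, crops included, and the job is handed in when it is done.

Besides the shell and the picture viewer there is one more tool, called after "Request:" as name([rows], argument=value, ...), one row to a line, values as JSON. jog_arm: Moves the arm, as the interface text tells. Its arguments: {"type":"object","properties":{"increments":{"type":"array"},"grip_force":{"type":"number"}},"required":["increments"]}

```bash
mkdir -p pics; ls
cat > h.py <<'E'
import numpy as np, cv2
from workcell import get_obs, optics, workorder, manip
def cloud(c):
    K,R,t=c["K"],c["R"],c["t"]; d=c["depth"]
    v,u=np.indices(d.shape); 
    P=np.stack([(u-K[0,2])/K[0,0]*d,(v-K[1,2])/K[1,1]*d,d],-1)
    return (P-t)@R
def ray(c,u,v,z):
    K,R,t=c["K"],c["R"],c["t"]; o=-R.T@t; r=R.T@np.linalg.solve(K,[u,v,1.]); return o+r*(z-o[2])/r[2]
E
python3 - <<'E'
from h import *
o=get_obs(); print(o); print(manip.tip_extent)
for n in("side","top"):
    c=optics.camera(n); np.savez(f"{n}0.npz",**c); cv2.imwrite(f"pics/{n}0.png",c["color"][...,::-1]); print(n,-c["R"].T@c["t"],c["R"],c["K"])
E
```

```text
pics
{'clock': 0.0, 'joint_pos': array([-1.17360863,  0.33285689, -0.06470244,  1.46096493,  0.02159491,
        1.34990596, -0.08850223]), 'joint_velocities': array([ 0.00122306,  0.00144205, -0.00044508, -0.00038216, -0.00130093,
        0.00077658,  0.00020489]), 'tau': array([-5.44981085e-04, -6.25444794e+01,  4.87253687e-02, -3.91597116e+01,
        1.62213837e-02,  9.93266352e-03,  4.34623686e-06]), 'position': array([0.25458691, 0.57041216, 0.255514  ]), 'ee_rot': array([ 2.08346025e-01,  9.78054914e-01, -7.09957510e-04, -1.19179709e-04]), 'ft_force': array([-0.12777687, -0.58536514, -0.15930272]), 'torque': array([-0.07039858, -0.04114522, -0.05948671]), 'grasp_force': 0.0, 'grip_width': 0.9993520145503869}
0.025
side [ 0.42201404 -0.82428616  0.58978076] [[ 0.99668785 -0.08128631  0.00242338]
 [-0.04168526 -0.53625473 -0.84302622]
 [ 0.06982604  0.84013297 -0.53786701]] [[398.85993445   0.         316.99087378]
 [  0.         398.85993445 192.03200195]
 [  0.           0.           1.        ]]
top [ 0.39361235 -0.05575066  0.87219919] [[ 0.01644741 -0.99984225  0.00670554]
 [-0.99077689 -0.0171997  -0.13440734]
 [ 0.13450147 -0.00443304 -0.99090348]] [[387.98841069   0.         316.16546932]
 [  0.         387.98841069 203.69580147]
 [  0.           0.           1.        ]]
```

View pics/top0.png

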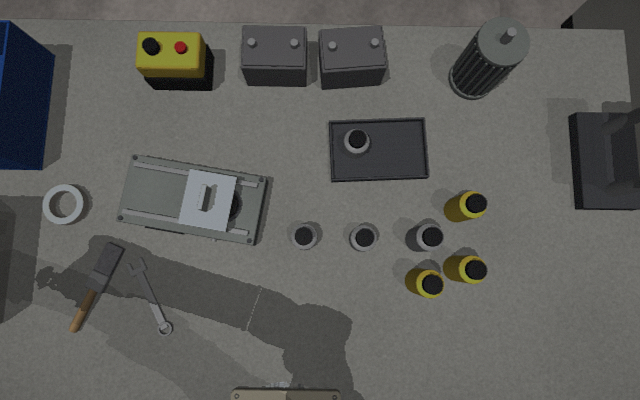

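View pics/side0.png

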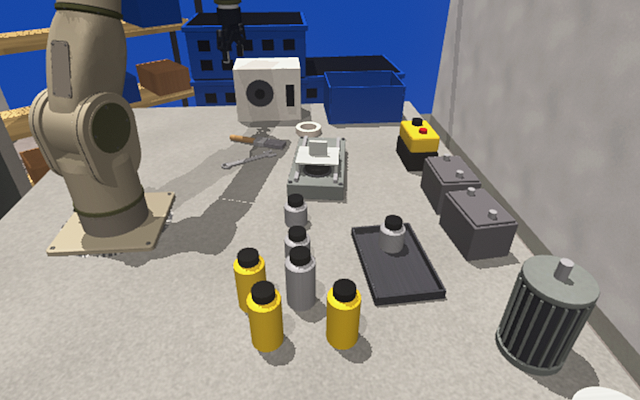

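The top view shows the steel row: (303,236), (364,237) and (430,237). Yellow look-alikes are at (473,204), (473,269) and (429,285). The station is at (195,200) with its cover tab at (207,198), and the tray at (378,150) with a tin at (357,140). In the side view, the only tall steel one is at (300,278).

Candidates for the canister in the top view: steel (303,236), (364,237), (430,237), steel tin in the tray (357,140), and yellow (473,204), (473,269), (429,285). I choose (430,237), which is steel and tall, and will check it by height and in a crop.

```bash
cat > m.py <<'E'
from h import *
T=dict(np.load("top0.npz"));S=dict(np.load("side0.npz"))
def caps(c,lo=40,maxA=900):
    g=c["color"].max(-1); m=(g<lo).astype(np.uint8)
    n,l,s,ce=cv2.connectedComponentsWithStats(m); P=cloud(c)
    for i in range(1,n):
        if 80<s[i,4]<maxA and s[i,2]<40 and s[i,3]<40:
            q=P[(l==i)&(c["depth"]>0)]
            if len(q)<20: continue
            zt=np.percentile(q[:,2],90); k=q[q[:,2]>zt-.006]
            mm=(k.min(0)+k.max(0))/2
            ring=c["color"][int(ce[i,1])+0:int(ce[i,1])+24,int(ce[i,0])-4:int(ce[i,0])+5].reshape(-1,3)
            print(ce[i].round(),s[i,2:].tolist(),"z",zt.round(4),"ctr",mm[:2].round(4),"ext",(k.max(0)-k.min(0))[:2].round(3))
print("top");caps(T);print("side");caps(S)
P=cloud(T)
# station / cover
def rect(m,name):
    n,l,s,ce=cv2.connectedComponentsWithStats(m.astype(np.uint8)); i=1+s[1:,4].argmax()
    p=P[l==i][:,:2]; r=cv2.minAreaRect(p.astype(np.float32)*1000); print(name,s[i].tolist(),np.round(r[0],1),np.round(r[1],1),round(r[2],2),"z",np.median(P[l==i][:,2]).round(4))
z=P[...,2]; v,u=np.indices(z.shape); st=(u>100)&(u<290)&(v>140)&(v<260)
rect(st&(z>.074)&(z<.088),"covertop")
rect(st&(z>.03)&(z<.13),"station")
rect(st&(z>.11)&(z<.13),"tab")
tr=(u>310)&(u<450)&(v>100)&(v<200)
rect(tr&(z>.016)&(z<.03),"traywalls")
rect(tr&(z>.0)&(T["color"].max(-1)<75),"traydark")
print("table z",np.median(z[300:380,450:600]))
im=cv2.resize(np.hstack([S["color"][185:365,220:380],T["color"][180:360,280:500][:, :220]])[...,::-1],None,fx=2,fy=2,interpolation=cv2.INTER_CUBIC)
cv2.imwrite("pics/crop.png",im)
E
python3 m.py
```

```text
top
[568.  23.] [12, 13, 99] z -0.6734 ctr [ 1.1986 -0.9105] ext [0.492 0.489]
[151.  46.] [17, 17, 220] z 0.127 ctr [0.8185 0.2871] ext [0.031 0.031]
[470.  71.] [33, 39, 415] z 0.1399 ctr [ 0.7918 -0.3822] ext [0.024 0.02 ]
[478.  78.] [31, 32, 213] z 0.1396 ctr [ 0.7756 -0.3977] ext [0.007 0.013]
[485.  80.] [33, 29, 165] z 0.1399 ctr [ 0.7713 -0.4132] ext [0.005 0.013]
[495.  79.] [31, 29, 105] z 0.1425 ctr [ 0.7701 -0.4309] ext [0.006 0.017]
[37. 93.] [22, 17, 86] z 0.0624 ctr [0.7348 0.5683] ext [0.011 0.004]
[357. 139.] [17, 18, 240] z 0.079 ctr [ 0.6436 -0.1436] ext [0.036 0.034]
[234. 206.] [11, 30, 153] z 0.0654 ctr [0.4949 0.1141] ext [0.061 0.014]
[476. 203.] [20, 19, 302] z 0.1242 ctr [ 0.5034 -0.3729] ext [0.034 0.033]
[303. 236.] [17, 18, 192] z 0.074 ctr [ 0.4357 -0.0334] ext [0.035 0.033]
[364. 237.] [18, 18, 235] z 0.0741 ctr [ 0.4347 -0.16  ] ext [0.033 0.035]
[432. 236.] [21, 18, 298] z 0.124 ctr [ 0.4354 -0.2849] ext [0.033 0.035]
[475. 270.] [22, 18, 317] z 0.1242 ctr [ 0.3738 -0.3684] ext [0.032 0.036]
[432. 284.] [21, 19, 307] z 0.1242 ctr [ 0.345  -0.2832] ex
[... 754 characters left out ...]
260.] [21, 20, 123] z 0.1213 ctr [ 0.3448 -0.2865] ext [0.033 0.037]
[300. 261.] [20, 16, 118] z 0.12 ctr [ 0.4359 -0.2955] ext [0.034 0.023]
[344. 293.] [23, 23, 200] z 0.1215 ctr [ 0.5026 -0.3757] ext [0.036 0.038]
[264. 299.] [23, 14, 131] z 0.12 ctr [ 0.3739 -0.3817] ext [0.033 0.016]
covertop [178, 169, 60, 63, 2479] [506.2 164.9] [101.  116.3] 80.91 z 0.0811
station [116, 154, 152, 91, 9648] [512.  209.2] [300.7 153.2] 81.17 z 0.0463
tab [197, 184, 12, 26, 171] [506.  164.9] [11.2 50. ] 80.99 z 0.1223
traywalls [329, 117, 101, 64, 803] [ 638.7 -198.8] [141.2 220.8] 3.13 z 0.0216
traydark [328, 117, 101, 66, 5751] [ 552.6 -188.8] [235.9 340.9] 84.75 z 0.006
table z 0.0009517387527069287
```

View pics/crop.png

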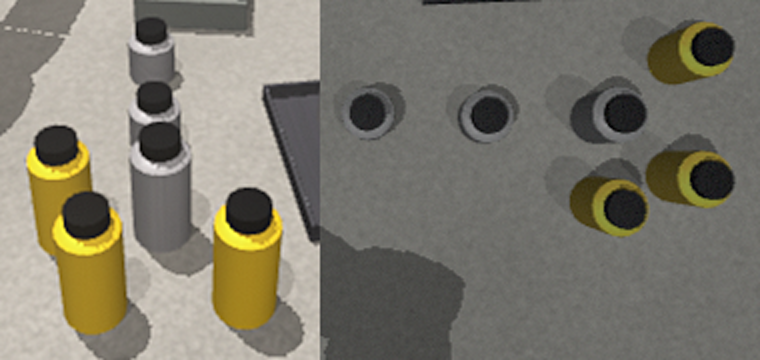

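The crop shows the only tall steel canister (about (160,180) in the left half, (610,115) in the right half), with three yellow look-alikes around it. Measured height is 0.122 over two views. I'll set a yaw of about 81° (closing along the station's y) and use it throughout. First I shut the gripper and go to the tab's -y side.

Request:
jog_arm([
  [-0.032, -0.024, 0, 0, 0, -0.053, -1],
  [-0.064, -0.048, 0, 0, 0, -0.105, -1],
  [-0.096, -0.072, 0, 0, 0, -0.158, -1],
  [-0.128, -0.096, 0, 0, 0, -0.21, -1],
  [-0.16, -0.12, 0, 0, 0, -0.263, -1],
], grip_force=40)

```text
clock: 0.52
position: [0.3524, 0.394, 0.256]
ee_rot: [0.077, 0.997, -0.0, -0.0]
ft_force: [1.0, 1.2, 0.1]
grip_width: 0.299
grasp_force: 0.0
```

Request:
jog_arm([
  [-0.024, -0.031, 0, 0, 0, 0, -1],
  [-0.048, -0.062, 0, 0, 0, 0, -1],
  [-0.072, -0.093, 0, 0, 0, 0, -1],
  [-0.096, -0.124, 0, 0, 0, 0, -1],
  [-0.12, -0.155, 0, 0, 0, 0, -1],
])

```text
clock: 0.93
position: [0.4466, 0.2221, 0.2562]
ee_rot: [0.078, 0.997, 0.0, -0.0]
ft_force: [0.6, 1.3, 0.1]
grip_width: -0.003
grasp_force: 0.0
```

Request:
jog_arm([
  [-0.024, -0.031, 0, 0, 0, 0, -1],
  [-0.048, -0.062, 0, 0, 0, 0, -1],
  [-0.068, -0.088, 0.01, 0, 0, 0, -1],
  [-0.068, -0.088, 0.04, 0, 0, 0, -1],
  [-0.068, -0.088, 0.06, 0, 0, 0, -1],
])

```text
clock: 1.35
position: [0.5002, 0.124, 0.1948]
ee_rot: [0.081, 0.997, -0.0, -0.0]
ft_force: [-1.2, 1.0, -0.2]
grip_width: -0.003
grasp_force: 0.0
```

Request:
jog_arm([
  [0, 0, 0.03, 0, 0, 0, -1],
  [0, 0, 0.055, 0, 0, 0, -1],
  [0, 0, 0.073, 0, 0, 0, -1],
  [0, 0, 0.073, 0, 0, 0, -1],
])

```text
clock: 1.68
position: [0.4972, 0.1258, 0.1195]
ee_rot: [0.078, 0.997, -0.002, -0.003]
ft_force: [-2.0, -0.4, 0.4]
grip_width: 0.004
grasp_force: 0.0
```

Request:
jog_arm([
  [0, 0.008, 0, 0, 0, 0, -1],
  [0, 0.016, 0, 0, 0, 0, -1],
  [0, 0.024, 0, 0, 0, 0, -1],
  [0, 0.034, 0, 0, 0, 0, -1],
  [0, 0.044, 0, 0, 0, 0, -1],
])

```text
clock: 2.1
position: [0.5073, 0.1713, 0.1244]
ee_rot: [0.078, 0.997, 0.0, 0.001]
ft_force: [0.7, -2.4, 1.3]
grip_width: -0.002
grasp_force: 1.1
```

Request:
jog_arm([
  [0, 0.012, 0, 0, 0, 0, -1],
  [0, 0.024, 0, 0, 0, 0, -1],
  [0, 0.036, 0, 0, 0, 0, -1],
  [0, 0.048, 0, 0, 0, 0, -1],
  [0, 0.06, 0, 0, 0, 0, -1],
])

```text
clock: 2.52
position: [0.516, 0.2307, 0.1233]
ee_rot: [0.078, 0.997, 0.0, -0.0]
ft_force: [1.1, -2.3, 1.5]
grip_width: 0.001
grasp_force: 1.2
```

Request:
jog_arm([
  [0, 0.006, 0, 0, 0, 0, -1],
  [0, 0.011, 0, 0, 0, 0, -1],
  [0, 0.015, 0, 0, 0, 0, -1],
  [0, 0.018, 0, 0, 0, 0, -1],
  [0, 0.02, 0, 0, 0, 0, -1],
])

```text
clock: 2.93
position: [0.5187, 0.2492, 0.123]
ee_rot: [0.078, 0.997, -0.0, -0.0]
ft_force: [-1.1, -0.6, 0.1]
grip_width: 0.007
grasp_force: 0.8
```

Request:
jog_arm([
  [0, 0.003, 0, 0, 0, 0, -1],
  [0, 0.006, 0, 0, 0, 0, -1],
  [0, 0.009, 0, 0, 0, 0, -1],
  [0, 0.011, 0, 0, 0, 0, -1],
])

```text
clock: 3.27
position: [0.5208, 0.2602, 0.1232]
ee_rot: [0.078, 0.997, 0.0, -0.0]
ft_force: [-1.3, -1.4, -1.9]
grip_width: -0.0
grasp_force: 0.8
```

Request:
jog_arm([
  [0, 0.002, 0, 0, 0, 0, -1],
  [0, 0.004, 0, 0, 0, 0, -1],
  [0, 0.005, 0, 0, 0, 0, -1],
])

```text
clock: 3.52
position: [0.5212, 0.2625, 0.1231]
ee_rot: [0.079, 0.997, -0.002, -0.001]
ft_force: [-6.5, -13.6, 7.4]
grip_width: -0.001
grasp_force: 7.4
```

The cover is at its stop (13.6 N). I'll back off, rise, and head toward the canister with the gripper opening.

Request:
jog_arm([
  [0, -0.01, 0, 0, 0, 0, -1],
  [0, -0.03, 0, 0, 0, 0, -1],
  [0, -0.04, -0.03, 0, 0, 0, -1],
  [0, -0.05, -0.065, 0, 0, 0, -1],
  [0, -0.06, -0.1, 0, 0, 0, -1],
])

```text
clock: 3.93
position: [0.5119, 0.2049, 0.2244]
ee_rot: [0.078, 0.997, 0.0, -0.0]
ft_force: [-0.5, 0.3, 0.7]
grip_width: 0.001
grasp_force: 0.0
```

Request:
jog_arm([
  [0, -0.038, 0, 0, 0, 0, 1],
  [0, -0.076, 0, 0, 0, 0, 1],
  [0, -0.114, 0, 0, 0, 0, 1],
  [0, -0.152, 0, 0, 0, 0, 1],
  [0, -0.19, 0, 0, 0, 0, 1],
])

```text
clock: 4.35
position: [0.4823, 0.0164, 0.2238]
ee_rot: [0.078, 0.997, 0.001, 0.001]
ft_force: [0.9, -1.1, -0.1]
grip_width: 0.707
grasp_force: 0.0
```

Request:
jog_arm([
  [0, -0.038, 0, 0, 0, 0, 1],
  [0, -0.076, 0, 0, 0, 0, 1],
  [0, -0.114, 0, 0, 0, 0, 1],
  [0, -0.14, 0, 0, 0, 0, 1],
  [0, -0.14, 0, 0, 0, 0, 1],
])

```text
clock: 4.77
position: [0.4596, -0.1262, 0.224]
ee_rot: [0.082, 0.997, -0.0, 0.001]
ft_force: [0.2, -0.5, 0.1]
grip_width: 1.0
grasp_force: 0.0
```

Run:
```python
from h import *
T=optics.camera("top");S=optics.camera("side");np.savez("top1.npz",**T);np.savez("side1.npz",**S)
cv2.imwrite("pics/both1.png",np.hstack([T["color"][100:300,60:460],S["color"][80:280,220:420]])[...,::-1])
o=get_obs();print(o["clock"],o["position"],o["ft_force"])
P=cloud(T);z=P[...,2];v,u=np.indices(z.shape);st=(u>100)&(u<290)&(v>140)&(v<260)
def rect(P,m,name):
    n,l,s,ce=cv2.connectedComponentsWithStats(m.astype(np.uint8)); i=1+s[1:,4].argmax()
    r=cv2.minAreaRect(P[l==i][:,:2].astype(np.float32)*1000);print(name,s[i].tolist(),np.round(r[0],1),np.round(r[1],1),round(r[2],2),"z",np.median(P[l==i][:,2]).round(4))
rect(P,st&(z>.074)&(z<.088),"cover");rect(P,st&(z>.11)&(z<.13),"tab")
rect(P,st&(z>.06)&(z<.07)&(u>200),"pad")
Q=cloud(S);zs=Q[...,2];ss=(Q[...,0]>.4)&(Q[...,0]<.62)&(Q[...,1]>.03)&(Q[...,1]<.4)
rect(Q,ss&(zs>.055)&(zs<.07)&(Q[...,1]<.2)&(S["color"].max(-1)<60),"padS");rect(Q,ss&(zs>.074)&(zs<.086),"coverS");rect(Q,ss&(zs>.04)&(zs<.049),"deckS");rect(P,st&(z>.043)&(z<.05),"deckT")
```

```text
4.8667 [ 0.46075778 -0.12099469  0.22363678] [ 0.14768397  0.44472545 -0.50656505]
cover [123, 159, 61, 63, 2419] [524.3 279. ] [102. 116.] 80.93 z 0.081
tab [139, 174, 13, 26, 193] [524.  277.7] [11.  50.1] 81.59 z 0.1217
pad [206, 187, 32, 32, 795] [502.7 139.5] [66.  65.8] 1.1 z 0.0631
padS [311, 160, 18, 13, 213] [508.8 137.8] [67. 47.] 86.04 z 0.0612
coverS [315, 132, 25, 16, 303] [542.8 271.1] [99.5 72.5] 82.71 z 0.0793
deckS [286, 138, 59, 51, 1320] [510.7 206.3] [302.  149.8] 81.02 z 0.0437
deckT [116, 154, 151, 91, 4738] [513.  208.8] [299.8 149.7] 80.91 z 0.0453
```

View pics/both1.png

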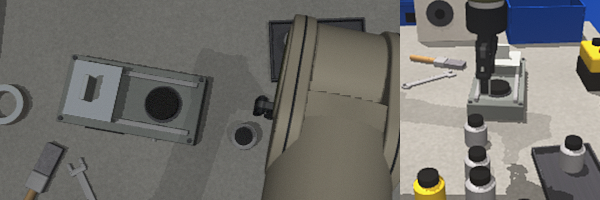

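The picture shows the cover fully open, with the pad clear at (162,103). The cover centre is +71 mm from the station's middle, where +70 is fully open. Pad centre measures (0.502,0.139), top 0.062. Next I go above the canister.

Request:
jog_arm([
  [0, -0.04, 0, 0, 0, 0, 1],
  [0, -0.08, 0, 0, 0, 0, 1],
  [0, -0.12, 0, 0, 0, 0, 1],
  [0, -0.15, 0, 0, 0, 0, 1],
  [-0.001, -0.167, 0, 0, 0, 0, 1],
])

```text
clock: 5.28
position: [0.4352, -0.2878, 0.2236]
ee_rot: [0.079, 0.997, -0.0, 0.001]
ft_force: [0.6, 0.9, 0.3]
grip_width: 1.0
grasp_force: 0.0
```

Request:
jog_arm([
  [0, 0, 0.01, 0, 0, 0, 1],
  [0, 0, 0.02, 0, 0, 0, 1],
  [0, 0, 0.02, 0, 0, 0, 1],
])

```text
clock: 5.53
position: [0.4356, -0.2829, 0.2008]
ee_rot: [0.077, 0.997, 0.001, -0.001]
ft_force: [0.4, 0.9, -0.2]
grip_width: 0.995
grasp_force: 0.0
```

Request:
jog_arm([
  [0, -0.001, 0.025, 0, 0, 0, 1],
  [0, -0.001, 0.05, 0, 0, 0, 1],
  [0, -0.001, 0.075, 0, 0, 0, 1],
  [0, -0.001, 0.1, 0, 0, 0, 1],
  [0, -0.001, 0.12, 0, 0, 0, 1],
])

```text
clock: 5.95
position: [0.4357, -0.2838, 0.0812]
ee_rot: [0.077, 0.997, 0.001, -0.001]
ft_force: [-0.1, 0.2, 0.1]
grip_width: 1.005
grasp_force: 0.0
```

Request:
jog_arm([
  [0, 0, 0, 0, 0, 0, 1],
  [0, 0, 0, 0, 0, 0, 1],
  [0, 0, 0, 0, 0, 0, 1],
])

```text
clock: 6.2
position: [0.4364, -0.2859, 0.0844]
ee_rot: [0.078, 0.997, 0.0, 0.001]
ft_force: [-0.2, -0.7, 0.8]
grip_width: 0.998
grasp_force: 0.0
```

Run:
```python
from h import *
S=optics.camera("side");cv2.imwrite("pics/grasp.png",cv2.resize(S["color"][150:350,180:420],None,fx=2,fy=2)[...,::-1])
o=get_obs();print(o["clock"],o["position"],o["ft_force"],o["ee_rot"])
```

```text
6.25 [ 0.43650443 -0.28621412  0.08466968] [-0.4788032  -0.62467769 -0.07372813] [ 7.78218274e-02  9.96966751e-01 -8.26591715e-05  1.02652594e-03]
```

View pics/grasp.png

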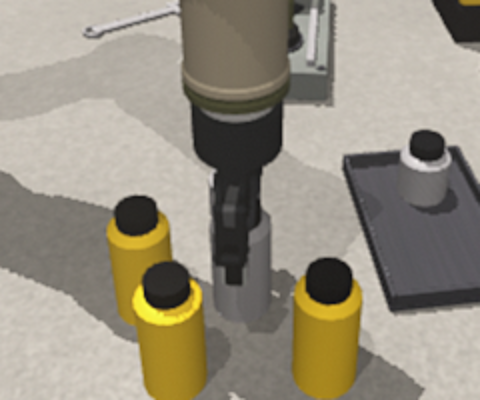

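The fingers straddle the steel canister at (245,260), clear of the yellow ones. I close the grip.

Request:
jog_arm([
  [0, 0, 0.003, 0, 0, 0, -1],
  [0, 0, 0.003, 0, 0, 0, -1],
  [0, 0, 0.003, 0, 0, 0, -1],
  [0, 0, 0.003, 0, 0, 0, -1],
  [0, 0, 0.003, 0, 0, 0, -1],
], grip_force=70)

```text
clock: 6.67
position: [0.4359, -0.2862, 0.081]
ee_rot: [0.078, 0.997, 0.0, 0.001]
ft_force: [-0.8, 3.0, 4.8]
grip_width: 0.642
grasp_force: 72.6
```

Request:
jog_arm([
  [0, 0, 0, 0, 0, 0, -1],
  [0, 0, 0, 0, 0, 0, -1],
  [0, 0, 0, 0, 0, 0, -1],
  [0, 0, 0, 0, 0, 0, -1],
  [0, 0, 0, 0, 0, 0, -1],
])

```text
clock: 7.08
position: [0.4359, -0.2861, 0.081]
ee_rot: [0.078, 0.997, 0.0, 0.001]
ft_force: [-1.3, 2.4, 6.3]
grip_width: 0.639
grasp_force: 72.6
```

Request:
jog_arm([
  [0, 0, -0.01, 0, 0, 0, -1],
  [0, 0, -0.03, 0, 0, 0, -1],
  [0, 0, -0.06, 0, 0, 0, -1],
  [0, 0, -0.09, 0, 0, 0, -1],
  [0, 0, -0.12, 0, 0, 0, -1],
])

```text
clock: 7.5
position: [0.4345, -0.2865, 0.2018]
ee_rot: [0.079, 0.997, 0.0, -0.001]
ft_force: [2.3, -0.2, -4.2]
grip_width: 0.641
grasp_force: 74.9
```

Request:
jog_arm([
  [0, 0.01, -0.01, 0, 0, 0, -1],
  [0, 0.03, -0.01, 0, 0, 0, -1],
  [0, 0.06, -0.01, 0, 0, 0, -1],
  [0, 0.09, -0.01, 0, 0, 0, -1],
  [0, 0.12, -0.01, 0, 0, 0, -1],
])

```text
clock: 7.92
position: [0.4536, -0.167, 0.2107]
ee_rot: [0.079, 0.997, 0.0, -0.0]
ft_force: [1.6, 0.2, -3.9]
grip_width: 0.641
grasp_force: 75.0
```

Request:
jog_arm([
  [0, 0.03, 0, 0, 0, 0, -1],
  [0, 0.06, 0, 0, 0, 0, -1],
  [0, 0.09, 0, 0, 0, 0, -1],
  [0, 0.12, 0, 0, 0, 0, -1],
  [0, 0.15, 0, 0, 0, 0, -1],
])

```text
clock: 8.33
position: [0.4771, -0.0187, 0.2107]
ee_rot: [0.079, 0.997, -0.0, -0.0]
ft_force: [0.0, 0.8, -4.4]
grip_width: 0.645
grasp_force: 75.0
```

Request:
jog_arm([
  [0, 0.03, 0, 0, 0, 0, -1],
  [0, 0.06, 0, 0, 0, 0, -1],
  [0, 0.09, 0, 0, 0, 0, -1],
  [0, 0.12, 0, 0, 0, 0, -1],
  [0, 0.14, 0, 0, 0, 0, -1],
])

```text
clock: 8.75
position: [0.499, 0.1214, 0.2106]
ee_rot: [0.077, 0.997, 0.0, -0.0]
ft_force: [0.6, 0.9, -3.5]
grip_width: 0.641
grasp_force: 75.1
```

Request:
jog_arm([
  [0, 0.012, 0, 0, 0, 0, -1],
  [0, 0.02, 0, 0, 0, 0, -1],
  [0, 0.02, 0, 0, 0, 0, -1],
  [0, 0.02, 0, 0, 0, 0, -1],
  [0, 0.02, 0, 0, 0, 0, -1],
])

```text
clock: 9.17
position: [0.5026, 0.1365, 0.2104]
ee_rot: [0.079, 0.997, -0.0, -0.0]
ft_force: [1.2, -0.8, -3.7]
grip_width: 0.638
grasp_force: 75.1
```

Run:
```python
from h import *
S=optics.camera("side");np.savez("side2.npz",**S);cv2.imwrite("pics/over.png",cv2.resize(S["color"][80:220,240:400],None,fx=4,fy=4)[...,::-1])
o=get_obs();print(o["clock"],o["position"],o["ft_force"],o["ee_rot"],o["grasp_force"],o["joint_pos"])
```

```text
9.2167 [0.50261169 0.1365879  0.21040086] [-0.64520943  0.16719499 -5.34735756] [ 7.94744882e-02  9.96836888e-01 -1.57872559e-04  1.84644707e-05] 75.05894780158997 [-0.63770028  0.13057358  0.30945941  1.81271417 -0.04215141  1.20483115
  1.09606275]
```

View pics/over.png

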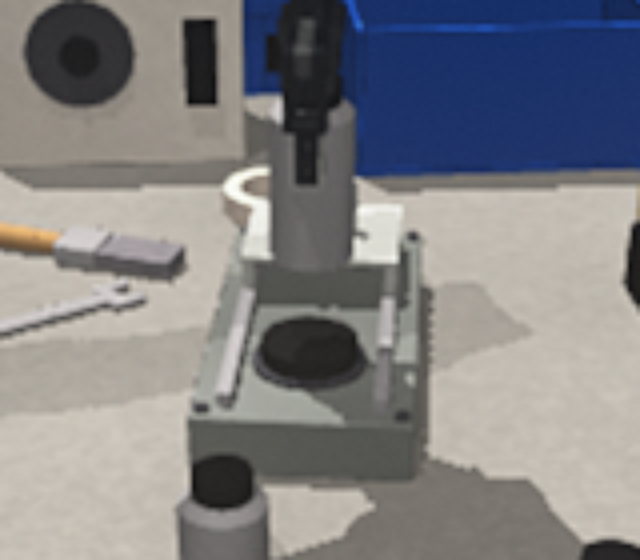

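The canister (edges 272–356 in the zoomed crop) hangs upright over the pad (258–358). I check the sideways offset by numbers.

Run:
```python
from h import *
S=dict(np.load("side2.npz"));S1=dict(np.load("side1.npz"));T=dict(np.load("top1.npz"))
P=cloud(S);rgb=S["color"].astype(int)
y=P[...,1];m=(abs(y-.125)<.04)&(P[...,2]>.12)&(P[...,2]<.2)&(abs(P[...,0]-.5)<.06)
for r in range(117,147,4):
    c=np.where(m[r])[0]
    if len(c)>5: print(r,c.min(),c.max(),P[r,c[len(c)//2]].round(4), "midx",P[r,c,0].min().round(4),P[r,c,0].max().round(4))
# pad in side by dark mask on both epochs
for n,C in(("s2",S),("s1",S1)):
    Q=cloud(C);k=(C["color"].max(-1)<60)&(abs(Q[...,2]-.062)<.004)&(abs(Q[...,0]-.5)<.06)&(abs(Q[...,1]-.139)<.06)
    rr,cc=np.where(k);w=[(cc[rr==r].min(),cc[rr==r].max()) for r in np.unique(rr)];print(n,rr.min(),rr.max(),w)
    q=Q[k];print(q.min(0),q.max(0))
```

```text
125 307 327 [0.4979 0.0941 0.1986] midx 0.475 0.5256
129 307 327 [0.4991 0.1084 0.1817] midx 0.4747 0.5263
133 307 327 [0.4988 0.1044 0.1726] midx 0.4748 0.5261
137 307 327 [0.4992 0.1089 0.1594] midx 0.4746 0.5268
141 307 327 [0.4992 0.1085 0.1484] midx 0.4745 0.5269
145 308 326 [0.499  0.1058 0.1383] midx 0.4768 0.5238
s2 160 172 [(np.int64(311), np.int64(322)), (np.int64(308), np.int64(325)), (np.int64(307), np.int64(326)), (np.int64(307), np.int64(327)), (np.int64(306), np.int64(328)), (np.int64(306), np.int64(328)), (np.int64(305), np.int64(328)), (np.int64(305), np.int64(328)), (np.int64(306), np.int64(327)), (np.int64(307), np.int64(327)), (np.int64(308), np.int64(324)), (np.int64(310), np.int64(322)), (np.int64(316), np.int64(319))]
[0.46839587 0.10460267 0.05800831] [0.53245854 0.17338231 0.06440894]
s1 160 171 [(np.int64(311), np.int64(322)), (np.int64(311), np.int64(325)), (np.int64(311), np.int64(326)), (np.int64(311), np.int64(327)), (np.int64(311), np.int64(328)), (np.int64(311), np.int64(328)), (np.int64(311), np.int64(328)), (np.int64(311), np.int64(328)), (np.int64(311), np.int64(328)), (np.int64(311), np.int64(326)), (np.int64(311), np.int64(325)), (np.int64(311), np.int64(322))]
[0.48333991 0.10510508 0.05822846] [0.53245204 0.17132884 0.06364608]
```

Canister and pad agree within about 2 mm; I correct +2 mm in y while descending.

Request:
jog_arm([
  [0, 0.002, 0.01, 0, 0, 0, -1],
  [0, 0.002, 0.025, 0, 0, 0, -1],
  [0, 0.002, 0.04, 0, 0, 0, -1],
  [0, 0.002, 0.05, 0, 0, 0, -1],
  [0, 0.002, 0.056, 0, 0, 0, -1],
])

```text
clock: 9.63
position: [0.5021, 0.1396, 0.1525]
ee_rot: [0.079, 0.997, -0.001, -0.001]
ft_force: [-0.2, -0.2, -3.9]
grip_width: 0.64
grasp_force: 75.1
```

Request:
jog_arm([
  [0, 0, 0.003, 0, 0, 0, -1],
  [0, 0, 0.006, 0, 0, 0, -1],
  [0, 0, 0.009, 0, 0, 0, -1],
  [0, 0, 0.011, 0, 0, 0, -1],
  [0, 0, 0.013, 0, 0, 0, -1],
])

```text
clock: 10.05
position: [0.5033, 0.1403, 0.1419]
ee_rot: [0.078, 0.997, 0.0, 0.001]
ft_force: [-2.1, -0.4, 1.1]
grip_width: 0.64
grasp_force: 75.1
```

Request:
jog_arm([
  [0, 0, 0.0015, 0, 0, 0, -1],
  [0, 0, 0.003, 0, 0, 0, -1],
  [0, 0, 0.0045, 0, 0, 0, -1],
  [0, 0, 0.006, 0, 0, 0, -1],
  [0, 0, 0.007, 0, 0, 0, -1],
])

```text
clock: 10.47
position: [0.5033, 0.1403, 0.1348]
ee_rot: [0.078, 0.997, 0.0, 0.001]
ft_force: [-1.8, -0.7, 6.5]
grip_width: 0.64
grasp_force: 75.6
```

Request:
jog_arm([
  [0, 0, 0.0005, 0, 0, 0, -1],
  [0, 0, 0.001, 0, 0, 0, -1],
  [0, 0, 0.0015, 0, 0, 0, -1],
  [0, 0, 0.002, 0, 0, 0, -1],
])

```text
clock: 10.8
position: [0.5033, 0.1403, 0.133]
ee_rot: [0.078, 0.997, 0.0, 0.001]
ft_force: [-2.1, -1.4, 7.2]
grip_width: 0.645
grasp_force: 75.7
```

Request:
jog_arm([
  [0, 0, 0.001, 0, 0, 0, -1],
  [0, 0, 0.0015, 0, 0, 0, -1],
  [0, 0, 0.002, 0, 0, 0, -1],
  [0, 0, 0.0025, 0, 0, 0, -1],
])

```text
clock: 11.13
position: [0.5037, 0.1404, 0.1317]
ee_rot: [0.078, 0.997, 0.001, 0.001]
ft_force: [-7.0, -2.4, 23.9]
grip_width: 0.641
grasp_force: 76.9
```

Request:
jog_arm([
  [0, 0, 0.0005, 0, 0, 0, -1],
  [0, 0, 0.001, 0, 0, 0, -1],
  [0, 0, 0.001, 0, 0, 0, -1],
])

```text
clock: 11.38
position: [0.5039, 0.1403, 0.1316]
ee_rot: [0.078, 0.997, 0.001, 0.001]
ft_force: [-8.0, -4.1, 29.5]
grip_width: 0.638
grasp_force: 77.6
```

At the stop; I hold for over 1.5 s.

Request:
jog_arm([
  [0, 0, -0.0005, 0, 0, 0, -1],
  [0, 0, -0.0005, 0, 0, 0, -1],
  [0, 0, -0.0005, 0, 0, 0, -1],
  [0, 0, -0.0005, 0, 0, 0, -1],
  [0, 0, -0.0005, 0, 0, 0, -1],
])

```text
clock: 11.8
position: [0.5038, 0.1403, 0.1317]
ee_rot: [0.078, 0.997, 0.001, 0.001]
ft_force: [-7.9, -3.0, 25.6]
grip_width: 0.639
grasp_force: 76.8
```

Request:
jog_arm([
  [0, 0, 0, 0, 0, 0, -1],
  [0, 0, 0, 0, 0, 0, -1],
  [0, 0, 0, 0, 0, 0, -1],
  [0, 0, 0, 0, 0, 0, -1],
  [0, 0, 0, 0, 0, 0, -1],
])

```text
clock: 12.22
position: [0.5038, 0.1403, 0.1317]
ee_rot: [0.078, 0.997, 0.001, 0.001]
ft_force: [-7.8, -2.3, 24.7]
grip_width: 0.639
grasp_force: 76.8
```

Request:
jog_arm([
  [0, 0, 0, 0, 0, 0, -1],
  [0, 0, 0, 0, 0, 0, -1],
  [0, 0, 0, 0, 0, 0, -1],
  [0, 0, 0, 0, 0, 0, -1],
  [0, 0, 0, 0, 0, 0, -1],
])

```text
clock: 12.63
position: [0.5038, 0.1403, 0.1317]
ee_rot: [0.078, 0.997, 0.001, 0.001]
ft_force: [-7.5, -3.0, 24.1]
grip_width: 0.639
grasp_force: 76.8
```

Request:
jog_arm([
  [0, 0, 0, 0, 0, 0, -1],
  [0, 0, 0, 0, 0, 0, -1],
  [0, 0, 0, 0, 0, 0, -1],
  [0, 0, 0, 0, 0, 0, -1],
  [0, 0, 0, 0, 0, 0, -1],
])

```text
clock: 13.05
position: [0.5038, 0.1404, 0.1317]
ee_rot: [0.078, 0.997, 0.001, 0.001]
ft_force: [-7.2, -2.6, 24.9]
grip_width: 0.641
grasp_force: 76.8
```

Run:
```python
from h import *
S=optics.camera("side");cv2.imwrite("pics/press.png",cv2.resize(S["color"][80:220,240:400],None,fx=3,fy=3)[...,::-1])
P=cloud(S);k=(S["color"].max(-1)<60)&(abs(P[...,2]-.05)<.012)&(abs(P[...,0]-.5)<.045)&(abs(P[...,1]-.139)<.045)
print(np.percentile(P[k][:,2],[10,50,90]),k.sum())
print(get_obs()["clock"],get_obs()["ft_force"])
```

```text
[0.04653826 0.04847304 0.05004576] 91
13.1 [-8.07773639 -3.60975955 24.70352113]
```

View pics/press.png

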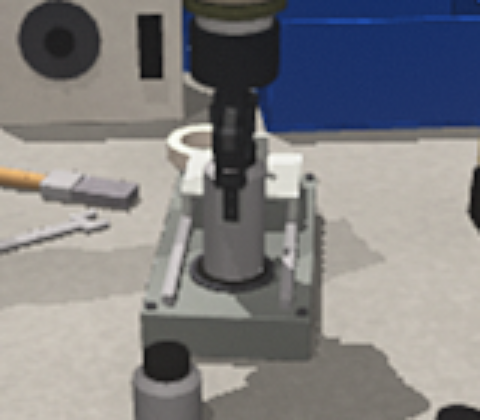

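The canister stands upright and centred, at (235,270). The pad is fully down: its top went from 0.061 to 0.049 in the same view, held about 1.9 s. I lift slowly and carry it to the tray.

Request:
jog_arm([
  [0, 0, -0.004, 0, 0, 0, -1],
  [0, 0, -0.01, 0, 0, 0, -1],
  [0, 0, -0.018, 0, 0, 0, -1],
  [0, 0, -0.035, 0, 0, 0, -1],
  [0, 0, -0.055, 0, 0, 0, -1],
])

```text
clock: 13.52
position: [0.5017, 0.14, 0.1835]
ee_rot: [0.078, 0.997, -0.001, -0.001]
ft_force: [0.1, -0.1, -3.6]
grip_width: 0.64
grasp_force: 74.7
```

Request:
jog_arm([
  [0, 0, -0.02, 0, 0, 0, -1],
  [-0.005, -0.01, -0.03, 0, 0, 0, -1],
  [-0.015, -0.028, -0.03, 0, 0, 0, -1],
  [-0.028, -0.052, -0.03, 0, 0, 0, -1],
  [-0.042, -0.078, -0.03, 0, 0, 0, -1],
])

```text
clock: 13.93
position: [0.532, 0.0558, 0.2139]
ee_rot: [0.077, 0.997, 0.0, -0.0]
ft_force: [0.3, -0.1, -3.9]
grip_width: 0.642
grasp_force: 75.0
```

Request:
jog_arm([
  [-0.014, -0.026, 0, 0, 0, 0, -1],
  [-0.028, -0.052, 0, 0, 0, 0, -1],
  [-0.042, -0.078, 0, 0, 0, 0, -1],
  [-0.056, -0.104, 0, 0, 0, 0, -1],
  [-0.07, -0.13, 0, 0, 0, 0, -1],
])

```text
clock: 14.35
position: [0.5808, -0.0848, 0.2135]
ee_rot: [0.078, 0.997, -0.0, -0.001]
ft_force: [0.8, 0.3, -3.6]
grip_width: 0.643
grasp_force: 75.0
```

Request:
jog_arm([
  [-0.014, -0.026, 0, 0, 0, 0, -1],
  [-0.028, -0.052, 0, 0, 0, 0, -1],
  [-0.042, -0.078, 0, 0, 0, 0, -1],
  [-0.056, -0.104, 0, 0, 0, 0, -1],
  [-0.07, -0.13, 0, 0, 0, 0, -1],
])

```text
clock: 14.77
position: [0.6295, -0.224, 0.2132]
ee_rot: [0.078, 0.997, 0.0, -0.001]
ft_force: [0.2, 0.2, -4.7]
grip_width: 0.642
grasp_force: 75.0
```

Request:
jog_arm([
  [-0.008, -0.016, 0, 0, 0, 0, -1],
  [-0.014, -0.026, 0, 0, 0, 0, -1],
  [-0.016, -0.031, 0, 0, 0, 0, -1],
  [-0.016, -0.031, 0, 0, 0, 0, -1],
  [-0.016, -0.031, 0, 0, 0, 0, -1],
])

```text
clock: 15.18
position: [0.6404, -0.2548, 0.2136]
ee_rot: [0.078, 0.997, 0.0, -0.001]
ft_force: [-0.1, 1.2, -3.8]
grip_width: 0.639
grasp_force: 75.0
```

Run:
```python
from h import *
S=optics.camera("side");cv2.imwrite("pics/tray.png",cv2.resize(S["color"][150:330,280:480],None,fx=3,fy=3)[...,::-1])
o=get_obs();print(o["clock"],o["position"],o["ft_force"],o["ee_rot"],o["joint_pos"])
P=cloud(S);v,u=np.indices(P.shape[:2])
m=(P[...,2]>.1)&(P[...,2]<.2)&(abs(P[...,0]-.64)<.06)&(abs(P[...,1]+.27)<.05)
for r in range(185,260,10):
    c=np.where(m[r])[0]
    if len(c)>5: print(r,c.min(),c.max(),P[r,(c.min()+c.max())//2].round(4))
w=(u>340)&(u<460)&(P[...,2]>.015)&(P[...,2]<.03)&(P[...,0]>.55)&(P[...,0]<.75)&(P[...,1]>-.33)&(P[...,1]<-.05)
r=cv2.minAreaRect(P[w][:,:2].astype(np.float32)*1000);print(r)
```

```text
15.2333 [ 0.64068231 -0.25410582  0.21388068] [ 0.08397698 -1.0091642  -4.54254403] [ 7.78553418e-02  9.96964519e-01  4.50798410e-04 -3.01316628e-04] [-0.03975151  0.53393137  0.51919386  1.34873251 -0.26385302  1.3278789
  1.89747812]
205 397 429 [ 0.6267 -0.2912  0.2149]
215 396 427 [ 0.6268 -0.2891  0.1929]
225 394 425 [ 0.6289 -0.2817  0.1659]
235 397 423 [ 0.6333 -0.2827  0.1442]
((637.1522827148438, -199.44627380371094), (140.52725219726562, 222.0064697265625), 3.300618886947632)
```

View pics/tray.png

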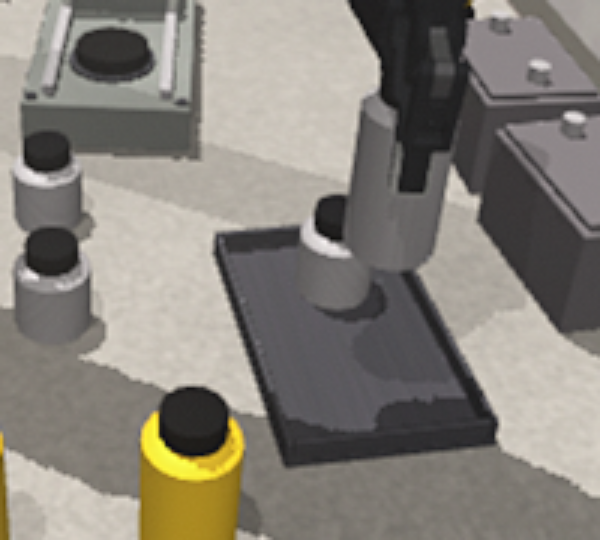

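The canister hangs over the free end of the tray at (400,200), and the tin stands at (335,255). Both views put the spot at about (0.641,-0.254), where the tool is, so I lower it.

Request:
jog_arm([
  [0, 0, 0.015, 0, 0, 0, -1],
  [0, 0, 0.04, 0, 0, 0, -1],
  [0, 0, 0.065, 0, 0, 0, -1],
  [0, 0, 0.09, 0, 0, 0, -1],
  [0, 0, 0.108, 0, 0, 0, -1],
])

```text
clock: 15.65
position: [0.6402, -0.253, 0.104]
ee_rot: [0.077, 0.997, 0.001, -0.001]
ft_force: [0.3, 0.1, -5.1]
grip_width: 0.639
grasp_force: 75.0
```

Request:
jog_arm([
  [0, 0, 0.005, 0, 0, 0, -1],
  [0, 0, 0.009, 0, 0, 0, -1],
  [0, 0, 0.012, 0, 0, 0, -1],
  [0, 0, 0.014, 0, 0, 0, -1],
  [0, 0, 0.015, 0, 0, 0, -1],
])

```text
clock: 16.07
position: [0.6414, -0.2552, 0.0923]
ee_rot: [0.078, 0.997, -0.0, 0.001]
ft_force: [-0.2, -0.8, -4.4]
grip_width: 0.641
grasp_force: 74.9
```

Request:
jog_arm([
  [0, 0, 0.001, 0, 0, 0, -1],
  [0, 0, 0.002, 0, 0, 0, -1],
  [0, 0, 0.002, 0, 0, 0, -1],
])

```text
clock: 16.32
position: [0.6409, -0.2551, 0.0895]
ee_rot: [0.078, 0.997, 0.0, 0.0]
ft_force: [-0.0, 0.0, -3.7]
grip_width: 0.638
grasp_force: 74.9
```

Request:
jog_arm([
  [0, 0, 0.0007, 0, 0, 0, -1],
  [0, 0, 0.0014, 0, 0, 0, -1],
  [0, 0, 0.002, 0, 0, 0, -1],
  [0, 0, 0.0025, 0, 0, 0, -1],
])

```text
clock: 16.65
position: [0.6408, -0.2551, 0.0867]
ee_rot: [0.078, 0.997, 0.0, -0.0]
ft_force: [-0.3, -0.2, -4.5]
grip_width: 0.643
grasp_force: 74.9
```

Request:
jog_arm([
  [0, 0, 0.0005, 0, 0, 0, -1],
  [0, 0, 0.001, 0, 0, 0, -1],
  [0, 0, 0.001, 0, 0, 0, -1],
])

```text
clock: 16.9
position: [0.6409, -0.2552, 0.0862]
ee_rot: [0.078, 0.997, 0.0, 0.0]
ft_force: [-0.8, 0.6, 0.1]
grip_width: 0.642
grasp_force: 75.2
```

Request:
jog_arm([
  [0, 0, 0.0003, 0, 0, 0, -1],
  [0, 0, 0.0003, 0, 0, 0, -1],
], grip_force=20)

```text
clock: 17.07
position: [0.641, -0.2552, 0.0861]
ee_rot: [0.078, 0.997, 0.0, 0.0]
ft_force: [-2.7, 2.4, 4.6]
grip_width: 0.641
grasp_force: 75.4
```

Request:
jog_arm([
  [0, 0, 0, 0, 0, 0, 0.4],
  [0, 0, 0, 0, 0, 0, 0.5],
  [0, 0, 0, 0, 0, 0, 0.7],
  [0, 0, 0, 0, 0, 0, 1],
  [0, 0, 0, 0, 0, 0, 1],
])

```text
clock: 17.48
position: [0.6409, -0.2552, 0.0855]
ee_rot: [0.078, 0.997, -0.0, 0.0]
ft_force: [-0.6, -0.2, 0.5]
grip_width: 1.001
grasp_force: 0.0
```

Request:
jog_arm([
  [0, 0, 0, 0, 0, 0, 1],
  [0, 0, 0, 0, 0, 0, 1],
  [0, 0, 0, 0, 0, 0, 1],
])

```text
clock: 17.73
position: [0.6408, -0.2552, 0.0855]
ee_rot: [0.078, 0.997, 0.0, 0.0]
ft_force: [-0.4, -0.5, -0.3]
grip_width: 1.004
grasp_force: 0.0
```

Released. I rise straight up and move back toward the robot, clear of the view.

Request:
jog_arm([
  [0, 0, -0.01, 0, 0, 0, 1],
  [0, 0, -0.03, 0, 0, 0, 1],
  [0, 0, -0.06, 0, 0, 0, 1],
  [0, 0, -0.09, 0, 0, 0, 1],
  [0, 0, -0.12, 0, 0, 0, 1],
])

```text
clock: 18.15
position: [0.6406, -0.2552, 0.2077]
ee_rot: [0.078, 0.997, -0.0, 0.0]
ft_force: [-0.1, -0.5, -0.6]
grip_width: 1.0
grasp_force: 0.0
```

Request:
jog_arm([
  [0, 0, -0.03, 0, 0, 0, 1],
  [0.03, 0, -0.05, 0, 0, 0, 1],
  [0.06, 0, -0.05, 0, 0, 0, 1],
  [0.09, 0, -0.05, 0, 0, 0, 1],
  [0.12, 0, -0.05, 0, 0, 0, 1],
])

```text
clock: 18.57
position: [0.521, -0.2365, 0.2564]
ee_rot: [0.078, 0.997, -0.0, 0.001]
ft_force: [-0.7, -0.0, 0.6]
grip_width: 0.999
grasp_force: 0.0
```

Request:
jog_arm([
  [0.03, 0, 0, 0, 0, 0, 1],
  [0.06, 0, 0, 0, 0, 0, 1],
  [0.08, 0, 0, 0, 0, 0, 1],
  [0.08, 0, 0, 0, 0, 0, 1],
])

```text
clock: 18.9
position: [0.44, -0.2244, 0.2565]
ee_rot: [0.08, 0.997, 0.001, 0.001]
ft_force: [1.1, -0.6, 0.4]
grip_width: 1.0
grasp_force: 0.0
```

```bash
python3 - <<'E'
from h import *
S=optics.camera("side");T=optics.camera("top")
cv2.imwrite("pics/end.png",np.vstack([T["color"][90:290,100:500],S["color"][120:360,120:520]])[...,::-1])
np.savez("top0.npz",**T);np.savez("side0.npz",**S)
o=get_obs();print(o["clock"],o["position"],o["ft_force"],o["joint_velocities"].round(3))
E
sed -i 's/^im=/#im=/;s/^cv2.imwrite/#/' m.py; python3 m.py
```

```text
19.0 [ 0.44319213 -0.22396797  0.25658965] [ 0.81547184  0.20278692 -0.02060023] [-0.002  0.042 -0.01  -0.03  -0.012 -0.005  0.004]
top
[568.  23.] [12, 12, 94] z -0.6783 ctr [ 1.4178 -1.1529] ext [0.055 0.009]
[151.  46.] [17, 17, 218] z 0.127 ctr [0.818  0.2868] ext [0.03  0.031]
[465.  61.] [25, 34, 118] z 0.1398 ctr [ 0.8124 -0.3728] ext [0.012 0.003]
[470.  71.] [32, 38, 390] z 0.1385 ctr [ 0.7921 -0.3839] ext [0.022 0.016]
[478.  78.] [30, 32, 203] z 0.1389 ctr [ 0.7767 -0.3984] ext [0.006 0.013]
[485.  80.] [31, 30, 148] z 0.1394 ctr [ 0.771  -0.4132] ext [0.003 0.012]
[256.  79.] [28, 17, 163] z 0.0673 ctr [0.7898 0.0837] ext [0.002 0.045]
[291.  79.] [31, 17, 211] z 0.0745 ctr [ 0.7893 -0.0076] ext [0.004 0.046]
[573. 131.] [10, 35, 266] z 0.0263 ctr [ 0.6876 -0.6476] ext [0.08  0.006]
[357. 139.] [17, 18, 238] z 0.079 ctr [ 0.6437 -0.1435] ext [0.036 0.034]
[222. 203.] [33, 32, 830] z 0.0649 ctr [0.5018 0.1395] ext [0.064 0.066]
[303. 236.] [17, 18, 217] z 0.0741 ctr [ 0.4357 -0.0334] ext [0.035 0.033]
[364. 237.] [18, 18, 216] z 0.0742 ctr [ 0.4338 -0.1599] ext [0.035 0.03
[... 595 characters left out ...]
. 239.] [20, 17, 148] z 0.1261 ctr [ 0.6397 -0.2585] ext [0.036 0.036]
[248. 258.] [21, 20, 89] z 0.1217 ctr [ 0.3447 -0.2826] ext [0.034 0.035]
[344. 290.] [23, 23, 432] z 0.1219 ctr [ 0.5026 -0.3761] ext [0.036 0.036]
[264. 299.] [23, 13, 130] z 0.1199 ctr [ 0.3745 -0.3802] ext [0.034 0.018]
covertop [123, 159, 61, 63, 2403] [524.2 278.5] [101.1 116.1] 80.94 z 0.0809
station [116, 154, 152, 91, 9653] [511.8 209.4] [300.6 153.3] 80.86 z 0.0474
tab [139, 174, 13, 26, 191] [523.8 277.5] [11.9 49.5] 82.27 z 0.122
traywalls [329, 117, 101, 64, 767] [ 638.5 -198.6] [140.8 220.1] 3.21 z 0.0216
traydark [328, 118, 101, 65, 5450] [ 551.1 -188.8] [235.8 338.3] 84.7 z 0.0066
table z 0.646667606583583
```

View pics/end.png

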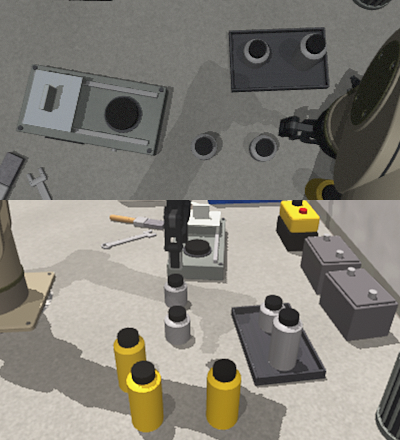

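The canister stands upright in the tray's free end (top view (315,45), cap at z 0.126). The cover is open and all tins are where they were, so I hand in.

```bash
python3 -c "from h import *; print(workorder.hand_in())"
```

```text
the job is handed in; nothing more can be done
None
```

The job is handed in at about 19 s: the cover is fully open, the pad was held fully down for about 1.9 s, the canister stands upright in the tray's free end, and the tins have not moved; no verdict came back.

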